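# Push the well plate through the guide posts into its dock

## Task

Push the blue well plate lengthwise along the bench, through the narrow gap between the two steel guide posts, until it lies flush and square against the black end stop inside the yellow bay lines. Only push it with the fingers so that it slides flat on the bench: do not lift or tip it, and leave everything else where it stands.

Things in the scene. Friction and masses are not known exactly. Their poses are not given: they have to be found in the camera images.
- plate: blue well plate with white round wells on top, a solid flat block 128 mm long (its x axis) x 86 mm wide (its y axis) x 25 mm high, vertical sides, corners rounded 3 mm, about 250 g (varies), loose, lying flat on the bench. Origin: centre of its underside, z axis up. Both ends are alike: either may go first.
- dock: plate dock, fixed to the bench, placed and turned differently each time. Origin: on the bench, in the middle of the gap; x axis points through the gap, in the pushing direction, towards the end stop; z up. No floor plate: the plate slides on the bench at z = 0. The plate starts on the -x side, its centre 170 to 300 mm before the gap, off to one side and turned.
- post_a (a point): axis, at bench height, of the guide post at dock y = +57.5 mm, x = 0. Both posts: vertical round steel with an orange band, 24 mm diameter, 45 mm high; the gap between them is 91 mm wide (the plate 86 mm).
- post_b (a point): axis, at bench height, of the other guide post, at dock y = -57.5 mm, x = 0.
- stop (a point): middle of the lower edge of the end stop's face, at dock x = 152 mm, y = 0. The stop is a fixed black bar 113 mm wide (dock y), 30 mm high.
- home (a point): where the plate's origin lies when it is home: dock x = 88 mm, y = 0, on the bench; the whole plate is then past the posts. Yellow lines painted flat on the bench (4 mm wide, at dock y = +-54.5 mm, x = 22 to 152 mm) mark the bay.
- jar_amber: small amber glass screw jar with black cap, 44 mm diameter, 55 mm high, standing beyond the gap to one side of the bay. Origin: centre of its underside. A bystander: leave it.
- jar_clear: small clear glass screw jar with green cap, 44 mm diameter, 55 mm high, standing beyond the gap on the other side of the bay. Origin: centre of its underside. A bystander: leave it.
- vial: tiny amber vial with white cap, 28 mm diameter, 45 mm high, standing on the bench. Origin: centre of its underside. A bystander: leave it.
- reagent: white plastic reagent bottle with blue cap, 70 mm diameter, 150 mm high. Origin: centre of its underside. A bystander: leave it.
- penpot: square black pot of pens, 75 x 75 mm, 160 mm high with the pens. Origin: centre of its underside. A bystander: leave it.
- spare: white well plate lying on the bench (128 x 86 x 25 mm), not the one to move. Origin: centre of its underside. A bystander: leave it.
- mouse: black computer mouse, 105 x 62 mm, 32 mm high. Origin: centre of its underside. A bystander: leave it.
Things that resemble listed ones, but are neither listed nor needed, are in the scene too. Several things look just like the plate: the one meant starts nearest to the robot's base. There is more than one size of the dock; the job needs the smaller.

How it is judged:
By the outcome, as a careful person would: the job done as asked, in the order asked, and still so for the second after the job is handed in, with the robot touching nothing.
It also fails if it takes over 64 s, if anything falls off the work surface, if the arm or the gripper's body presses on something with over 40 N, if the wrist force passes 120 N, or if a joint passes its speed limit or range.

## Robot

A 6-joint arm with a two-finger parallel gripper is mounted at the origin on the work surface. World frame = base frame: x ahead of the robot, y to its left, z up, the work surface at z = 0. Lengths are in m, angles in rad, forces in N, time in s.
With the tool pointing down it reaches from about 0.325 to 0.85 m from the base axis. Payload 15.5 kg.
Tool frame: the origin (TCP) lies on the centre line of the jaws, within the pads' length; the fingertips stand 14 mm ahead of it and the grasp point (between the pads) lies 5 mm behind it; y points along the fingers, z is the direction in which the jaws open and shut, and the axes are right-handed (so a half turn about y gives the same grasp; the last joint's range is limited). The gripper opens to 91 mm and grips with 3 to 60 N. Pads are 32 mm wide; open, the fingers measure 118 mm over their backs; the gripper's body (76 mm by 178 mm) begins 60 mm behind the grasp point.
Start: joints at [1.175, 0.494, 1.345, -0, 1.302, -0.096], TCP at [0.185, 0.597, 0.228] pointing down, gripper open.
Joint ranges: [-2.91, 2.91], [-0.82, 2.16], [0.22, 2.67], [-1.22, 4.37], [0.12, 2.79], [-3.08, 3.08]. Speed limits (rad/s): [1.89, 1.89, 2.57, 3.01, 3.01, 3.01].

## Interface

Orientations are given as a unit quaternion [w, x, y, z].
In Python, from plant import * gives the robot as it stands. The module is installed in compiled form; this text tells all that it offers.
- The arm moves only by the shell command python3 -m jog 'ROWS' [OPENING]. ROWS is a JSON object of lists of equal length, an entry for each row: "xyz": the shift along the tool's x, y, z as a fraction of full scale, a list of three; "rot": the turn, a rotation vector about the tool's x, y, z as a fraction of full scale, a list of three. A call has 1 to 10 rows; each row shifts and turns the commanded pose from where the row before left it, along the tool's axes as they then stand; what a row does not reach is not made up. Full scale, the value 1, is 0.2 m for a shift and 0.1 rad for a turn. A row lasts 1/10 s, in which the tool goes at most 50 mm and 8.59 degrees, less where a joint would pass 70% of its speed; a pose out of reach is approached as far as the arm can. A call with a number of a shift or a turn outside -1 to 1 is refused whole. A call with a gripper value outside its range is refused whole. OPENING is the gripper command: -1 is shut, 1 is fully open, values between are in proportion, set as the call begins (- or left out, the last holds). The fingers move at their own pace and stop on an object; the grip force is fixed at half the most. Time passes only in rows, so rows that do not move let the fingers close. It gives the time, the measured TCP pose, the force and the opening at its end, in the units of the state.
- observe(): the state, without advancing time (a new reading comes with each control period).
- camera(name): name is "scene" or "top" or "wrist"; returns (picture, depth): 400x640x3 uint8, red, green, blue; 400x640 float32, m along the optical axis (not along the pixel's ray), 0 where there is no reading.
- camera_params(name): a dict with "camera_matrix" (3x3 intrinsics, pixels), "rvec" (rotation vector, rad) and "tvec" (3), from world to camera coordinates, as OpenCV has them; the wrist camera has in their place "hand_eye" (4x4, takes a point from camera to tool coordinates, whose origin is the TCP and whose axes are the tool frame's). Camera axes: x right, y down, z forward; pixel columns grow to the right and rows downward; lengths in m; the calibration is good to about 2 mm. The wrist camera is an equidistant fisheye: a pixel r from the principal point sees the ray r / f radians off the axis. A picture is of the moment at which its call begins: read the wrist's pose just before it. camera_params takes no time and is no camera call.
- hand_in(): hands the job in, once; it reports no verdict.
Trained networks look in the newest picture that a camera, given by its name, has taken for a name from the list of things; names that differ only in an ending like _2 or _b are one class to them, and where a whole thing is asked for, a point or a joint stands for the part that bears it (a point fixed in the world has none). Each returns a list of dicts, best first, with "p" (0 to 1); they miss things now and then, are a little off and sometimes report something else, mostly with a low value. They report only what shows in the picture. A call takes as long as a camera call. They do not tell look-alikes from the thing itself.
- boxes_of(camera, name): "at" ([column, row] in pixels, amid what is visible of it).
- spot_point(camera, name): "at" ([column, row] in pixels: a listed point, or the origin of a listed thing).
The state is a dict: "time_s": time; "q": joint angles; "qvel": joint speeds; "effort": joint torques, N m; "tcp_pos": TCP position; "orientation": TCP orientation; "ft_force": force on the tool from outside, world axes, zero at the start; "wrist_torque": the same for the moment, N m; "width": finger opening in m.
Only numpy, scipy, OpenCV 4.12 (cv2) and the standard library are available. Lean on these libraries where they do the work, as an engineer would, in place of code of your own. Each camera call takes 0.05 s, during which the arm holds its last target.

## Working session

There is one attempt and no reset: what is moved stays moved. The work goes in short steps, Python scripts to look and compute and a shell command to move; the robot and the scene stay as the last step left them, time stands still between calls to the robot, and variables do not carry over. Pictures are saved under pics/ and viewed, and the job is handed in when it is done.

```bash
mkdir -p pics; python3 - <<'E'
from plant import *
import cv2,numpy as np
s=observe();print(s)
for c in ["scene","top"]:
    p,d=camera(c);cv2.imwrite(f"pics/{c}0.png",p[:,:,::-1]);np.save(f"pics/{c}0.npy",d)
    print(c,camera_params(c))
E
```

```text
{'time_s': 0.0, 'q': array([ 1.17452320e+00,  4.94166814e-01,  1.34613261e+00, -1.88145617e-05,
        1.30250002e+00, -9.54757049e-02]), 'qvel': array([-0.00090277,  0.0009826 ,  0.00174913, -0.0002755 ,  0.00027362,
       -0.00085578]), 'effort': array([-2.19563080e-03, -8.78835154e+01, -3.81864774e+01,  7.08516617e-02,
        5.33099135e-02, -8.27172767e-05]), 'tcp_pos': array([0.18502304, 0.59660329, 0.22734793]), 'orientation': array([-0.69870929,  0.69954008, -0.10604334,  0.10584807]), 'ft_force': array([ 0.2944596 ,  0.20922145, -0.68838709]), 'wrist_torque': array([-0.05219825,  0.0173191 ,  0.03759694]), 'width': 0.0912408349263231}
scene {'camera_matrix': array([[383.06753692,   0.        , 317.17238582],
       [  0.        , 383.06753692, 205.54780039],
       [  0.        ,   0.        ,   1.        ]]), 'rvec': array([ 1.10364736,  2.56548607, -0.80528593]), 'tvec': array([ 0.28376612, -0.34308936,  1.31480967])}
top {'camera_matrix': array([[375.74861874,   0.        , 316.03236426],
       [  0.        , 375.74861874, 198.07314202],
       [  0.        ,   0.        ,   1.        ]]), 'rvec': array([ 2.10473515, -2.13888543,  0.19775755]), 'tvec': array([0.0906068 , 0.52644036, 1.13509806])}
```

View pics/scene0.png

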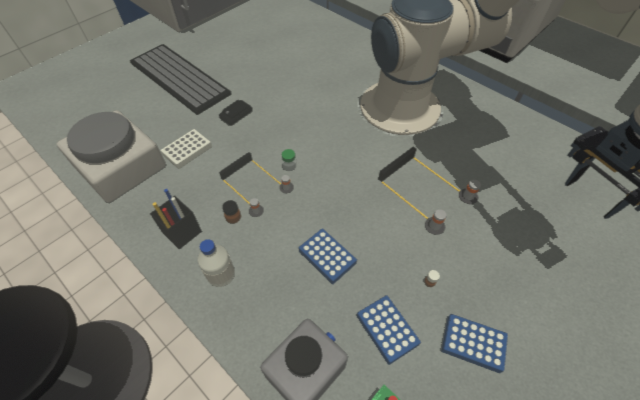

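View pics/top0.png

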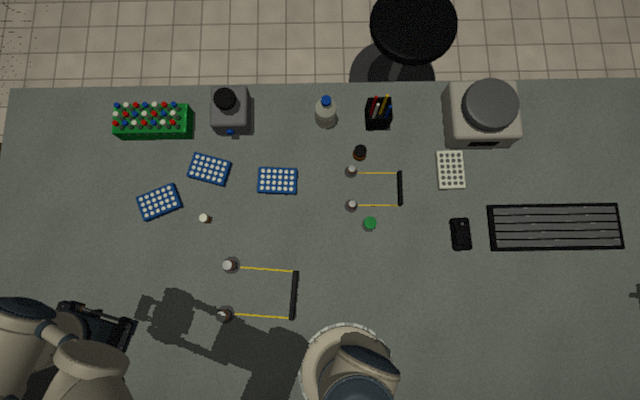

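The top view shows three blue plates, at (159,202), (209,168) and (277,180). There are two docks: a small one with posts at (351,172) and (351,205), and a larger one at (230,265). I'll measure all of them.

```bash
cat > h.py <<'E'
from plant import *
import cv2,numpy as np
def pix2w(cam,uv,z):
    P=camera_params(cam);R,_=cv2.Rodrigues(P["rvec"]);K=P["camera_matrix"]
    r=R.T@np.linalg.inv(K)@np.array([uv[0],uv[1],1.]);o=-R.T@P["tvec"]
    return (o+r*(z-o[2])/r[2])
def w2pix(cam,X):
    P=camera_params(cam);return cv2.projectPoints(np.array(X,float).reshape(-1,1,3),P["rvec"],P["tvec"],P["camera_matrix"],None)[0].reshape(-1,2)
def rect(cam,z,step=.0005,x0=.2,x1=.9,y0=-.3,y1=.7,img=None):
    """orthorectified view of plane z; rows=x desc, cols=y desc"""
    if img is None: img,_=camera(cam)
    xs=np.arange(x1,x0,-step);ys=np.arange(y1,y0,-step)
    g=np.stack(np.meshgrid(xs,ys,indexing='ij'),-1)
    X=np.concatenate([g,np.full(g.shape[:2]+(1,),z)],-1)
    p=w2pix(cam,X).reshape(g.shape).astype(np.float32)
    return cv2.remap(img,p[...,0],p[...,1],cv2.INTER_CUBIC)
def blue_plates(cam,img=None,z=.025):
    if img is None: img,_=camera(cam)
    r=rect(cam,z,.001,.1,1.0,-.4,.7,img).astype(int)
    m=((r[...,2]-r[...,0]>25)&(r[...,2]>60)).astype(np.uint8)
    m=cv2.morphologyEx(m,cv2.MORPH_CLOSE,np.ones((15,15)))
    m=cv2.morphologyEx(m,cv2.MORPH_OPEN,np.ones((9,9)))
    out=[]
    for c in cv2.findContours(m,cv2.RETR_EXTERNAL,cv2.CHAIN_APPROX_NONE)[0]:
        if cv2.contourArea(c)<3000: continue
        (u,v),(w,h),a=cv2.minAreaRect(c)
        b=cv2.boxPoints(((u,v),(w,h),a))
        e=[b[1]-b[0],b[2]-b[1]];e=max(e,key=np.linalg.norm)
        d=np.array([-e[1],-e[0]]);ang=np.degrees(np.arctan2(d[1],d[0]))%180
        out.append((round(1.0-v*.001,4),round(.7-u*.001,4),round(ang,1),round(max(w,h)),round(min(w,h))))
    return out
E
python3 - <<'E'
from h import *
for c in ["top","scene"]:
    im=cv2.imread(f"pics/{c}0.png")[:,:,::-1].copy()
    for b in blue_plates(c,im): print(c,b,"dist",np.hypot(b[0],b[1]))
    camera(c)
    for n in ["post_a","post_b","stop","home"]:
        for d in spot_point(c,n): print(c,n,np.round(d["at"],1),round(d["p"],2),np.round(pix2w(c,d["at"],0)[:2],4))
    for n in ["jar_amber","jar_clear","vial","reagent","penpot","spare","mouse"]:
        for d in spot_point(c,n)[:2]: print(c,n,np.round(d["at"]),round(d["p"],2),np.round(pix2w(c,d["at"],0)[:2],4))
im=cv2.imread("pics/top0.png")
cv2.imwrite("pics/crop0.png",cv2.resize(im[130:250,120:420],None,fx=2.6,fy=2.6,interpolation=2))
E
```

```text
top (0.5309, 0.5923, np.float32(112.4), 128, 86) dist 0.7954081342304717
top (0.5954, 0.2086, np.float32(86.5), 129, 87) dist 0.6308843951153017
top (0.6378, 0.4341, np.float32(73.7), 128, 87) dist 0.7715125728074689
top post_a [348.8 169.7] 0.83 [ 0.6318 -0.0286]
top post_a [229.5 264.5] 0.67 [0.3266 0.361 ]
top post_a [226.1 312. ] 0.66 [0.1811 0.3676]
top post_a [351.  204.9] 0.63 [ 0.5127 -0.032 ]
top post_b [348.8 169.7] 0.83 [ 0.6318 -0.0286]
top post_b [229.5 264.5] 0.67 [0.3266 0.361 ]
top post_b [226.1 312. ] 0.66 [0.1811 0.3676]
top post_b [351.  204.9] 0.63 [ 0.5127 -0.032 ]
top stop [396.5 185. ] 0.82 [ 0.5769 -0.1847]
top stop [291.8 291.5] 0.82 [0.2399 0.1629]
top jar_amber [357. 155.] 0.66 [ 0.6837 -0.0582]
top jar_clear [370. 222.] 0.46 [ 0.4567 -0.0906]
top vial [207. 218.] 0.5 [0.4764 0.4391]
top reagent [324. 120.] 0.79 [0.8078 0.0496]
top penpot [376. 118.] 0.61 [ 0.813 -0.129]
top spare [450. 171.] 0.81 [ 0.6207 -0.3659]
top mouse [457. 233.] 0.85 [ 0.4148 -0.3705]
scene (0.5353, 0.594, np.float32(112.4), 128, 87) dist 0.7996137129889657
scene (0.6004, 0.2128, np
[... 381 characters left out ...]
.6 183.8] 0.79 [ 0.4994 -0.0328]
scene post_b [255.7 210.8] 0.78 [ 0.6288 -0.0308]
scene post_b [436.1 225.9] 0.65 [0.3255 0.3617]
scene stop [397.7 173.3] 0.73 [0.248  0.1753]
scene stop [328.3 256.8] 0.66 [0.595  0.2126]
scene home [249.5 181.4] 0.68 [ 0.5722 -0.1228]
scene home [239.3 173.3] 0.22 [ 0.5729 -0.1684]
scene jar_amber [234. 216.] 0.53 [ 0.6813 -0.0597]
scene jar_clear [288. 169.] 0.76 [ 0.4598 -0.0754]
scene vial [431. 283.] 0.53 [0.4744 0.4446]
scene reagent [221. 272.] 0.89 [0.8109 0.0459]
scene penpot [181. 233.] 0.92 [ 0.8149 -0.1227]
scene spare [185. 154.] 0.62 [ 0.6395 -0.3493]
scene spare [181. 233.] 0.38 [ 0.8134 -0.1216]
scene mouse [234. 117.] 0.93 [ 0.4267 -0.3713]
```

View pics/crop0.png

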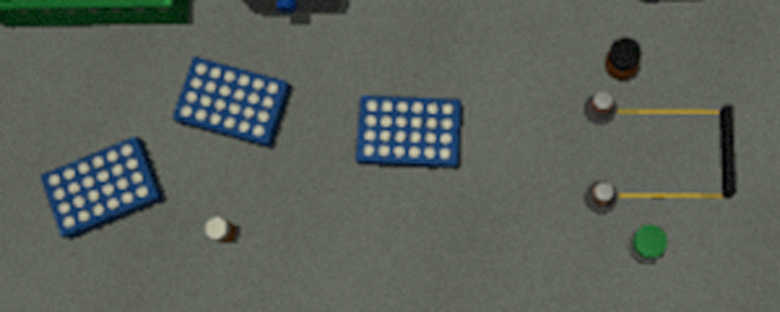

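Target choice: the plate at top (277,180) is 0.63 m from the base, against 0.77 m and 0.80 m for the other two, so it is the plate meant. The dock with posts at (351,172)/(351,205) has the 115 mm spacing, while the other has about 145 mm, so it is the smaller one. The crop confirms both. Next I'll measure the dock precisely.

```bash
python3 - <<'E'
from h import *
for c in ["top","scene"]:
    im=cv2.imread(f"pics/{c}0.png")[:,:,::-1].copy()
    r=rect(c,0,.0005,.47,.68,-.22,0.0,im)
    cv2.imwrite(f"pics/r_{c}.png",r[:,:,::-1])
    R=r.astype(int)
    m=((R[...,0]-R[...,2]>35)&(R[...,1]-R[...,2]>25)&(abs(R[...,0]-R[...,1])<60)).astype(np.uint8)
    n,l,st,_=cv2.connectedComponentsWithStats(m)
    for i in range(1,n):
        if st[i,4]<300: continue
        v,u=np.where(l==i); x=.68-(v+.5)*.0005;y=0-(u+.5)*.0005
        k=(y<-.062)&(y>-.165)
        p=np.polyfit(y[k],x[k],1); print(c,"line x=%.4f*y+%.4f"%tuple(p),"y range",y.min(),y.max(),st[i,4])
E
```

```text
top line x=0.0174*y+0.6228 y range -0.18675 -0.05525 4154
top line x=0.0182*y+0.5137 y range -0.18525 -0.05225 3978
scene line x=0.0267*y+0.6257 y range -0.18525 -0.06275 3330
scene line x=0.0236*y+0.5164 y range -0.18225 -0.05075 3670
```

View pics/r_top.png

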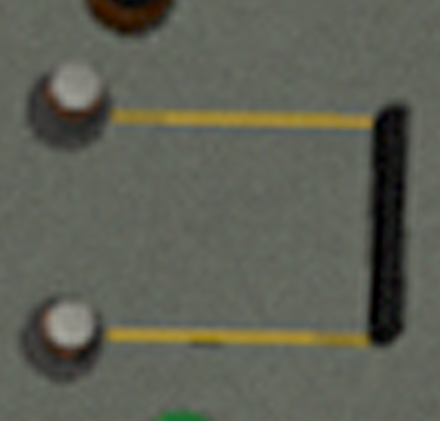

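View pics/r_scene.png

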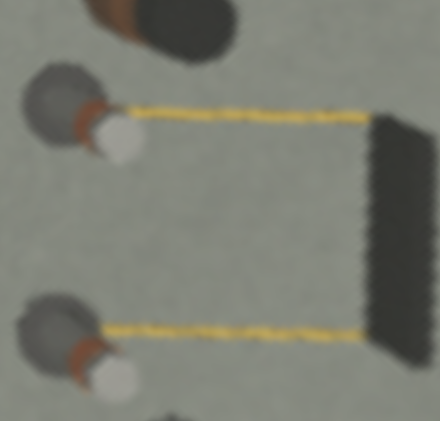

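```bash
cat >> h.py <<'E'
from scipy.spatial.transform import Rotation as Ro
def Rt(s=None):
    s=s or observe();q=s["orientation"];return Ro.from_quat([q[1],q[2],q[3],q[0]])
def plan(x,y,z,zang):
    """shift in current tool axes (fraction of .2m) to TCP target and turn about tool y (fraction of .1rad) so that tool z has world yaw zang deg (mod 180)"""
    s=observe();R=Rt(s);M=R.as_matrix();d=np.array([x,y,z])-s["tcp_pos"]
    cur=np.degrees(np.arctan2(M[1,2],M[0,2]));e=(zang-cur+90)%180-90
    print("t",s["time_s"],"tcp",np.round(s["tcp_pos"],4),"zyaw %.2f"%cur,"tool y",np.round(M[:,1],3),"F",np.round(s["ft_force"],1),"w",round(s["width"],4),"q6 %.2f"%s["q"][5])
    print("shift units",np.round(M.T@d/.2,4),"mm",np.round(M.T@d*1e3,1),"turn tool y units (x0.1rad)",round(-np.radians(e)/.1,3),"tilt fix rotvec units",np.round(M.T@np.cross(M[:,1],[0,0,-1])/.1,3))
    print("tool x",np.round(M[:,0],3),"tool z",np.round(M[:,2],3))
E
python3 - <<'E'
from h import *
plan(.68,.215,.10,91.2)
E
```

```text
t 1.3 tcp [0.1851 0.597  0.2279] zyaw 72.77 tool y [-0.  0. -1.] F [-0.1  0.2  0.8] w 0.0909 q6 -0.10
shift units [ 2.929   0.6396 -1.091 ] mm [ 585.8  127.9 -218.2] turn tool y units (x0.1rad) -3.217 tilt fix rotvec units [-0.  0. -0.]
tool x [ 0.955 -0.296 -0.   ] tool z [0.296 0.955 0.   ]
```

```bash
python3 -m jog '{"xyz":[[0.24,0,-0.09],[0.24,0,-0.09],[0.24,0,-0.09],[0.24,0,-0.09],[0.24,0,-0.09],[0.24,0,-0.09],[0.24,0,-0.09],[0.24,0,-0.09],[0.24,0,-0.09],[0.24,0,-0.09]],"rot":[[0,0,0],[0,0,0],[0,0,0],[0,0,0],[0,0,0],[0,0,0],[0,0,0],[0,0,0],[0,0,0],[0,0,0]]}'
python3 -m jog '{"xyz":[[0.24,0,-0.09],[0.24,0,-0.09],[0,0,0],[0,0,0],[0,0,0],[0,0,0],[0,0,0]],"rot":[[0,0,0],[0,0,0],[0,-0.8,0],[0,-0.8,0],[0,-0.8,0],[0,-0.8,0],[0,0,0]]}'
python3 -c "
from h import *
plan(.68,.213,.10,91.2)"
```

```text
time_s: 2.3
tcp_pos: [0.5818, 0.289, 0.228]
orientation: [0.699, -0.699, 0.106, -0.106]
ft_force: [-0.5, 1.2, 0.9]
width: 0.0914
time_s: 3.0
tcp_pos: [0.6593, 0.2292, 0.2278]
orientation: [-0.707, 0.707, 0.007, -0.007]
ft_force: [0.1, 0.2, 0.6]
width: 0.0913
t 3.0 tcp [0.6593 0.2292 0.2278] zyaw 91.18 tool y [-0. -0. -1.] F [0.1 0.2 0.6] w 0.0913 q6 -1.34
shift units [ 0.1019  0.639  -0.0833] mm [ 20.4 127.8 -16.7] turn tool y units (x0.1rad) -0.003 tilt fix rotvec units [ 0.     0.    -0.002]
tool x [ 1.     0.021 -0.   ] tool z [-0.021  1.    -0.   ]
```

```bash
python3 -m jog '{"xyz":[[0.1,0.13,-0.083],[0,0.2,0],[0,0.2,0],[0,0.1,0],[0,0,0]],"rot":[[0,0,0],[0,0,0],[0,0,0],[0,0,0],[0,0,0]]}'
python3 -c "
from h import *
plan(.68,.213,.025,91.2)
p,d=camera('wrist');cv2.imwrite('pics/w1.png',p[:,:,::-1])
P=camera_params('wrist');print(P)
p,d=camera('scene');cv2.imwrite('pics/s1.png',p[:,:,::-1])
t,d=camera('top');cv2.imwrite('pics/t1.png',cv2.resize(t[100:280,150:450,::-1],None,fx=2.5,fy=2.5))
"
```

```text
time_s: 3.5
tcp_pos: [0.6777, 0.2126, 0.0986]
orientation: [-0.707, 0.707, 0.004, -0.008]
ft_force: [0.2, 0.3, -0.0]
width: 0.0913
t 3.5 tcp [0.6777 0.2126 0.0986] zyaw 90.97 tool y [-0.005 -0.001 -1.   ] F [ 0.2  0.3 -0. ] w 0.0913 q6 -1.37
shift units [0.0133 0.3679 0.0022] mm [ 2.7 73.6  0.4] turn tool y units (x0.1rad) -0.041 tilt fix rotvec units [ 0.011  0.    -0.055]
tool x [ 1.     0.017 -0.005] tool z [-0.017  1.    -0.001]
{'camera_matrix': array([[309.70691629,   0.        , 313.08943337],
       [  0.        , 309.70691629, 199.26310331],
       [  0.        ,   0.        ,   1.        ]]), 'hand_eye': array([[-4.73333511e-04,  9.68735024e-01,  2.48097219e-01,
        -6.85637934e-02],
       [-6.45556242e-05, -2.48097275e-01,  9.68735123e-01,
        -1.55306174e-01],
       [ 9.99999886e-01,  4.42518726e-04,  1.79970048e-04,
        -5.67069109e-04],
       [ 0.00000000e+00,  0.00000000e+00,  0.00000000e+00,
         1.00000000e+00]])}
```

View pics/w1.png

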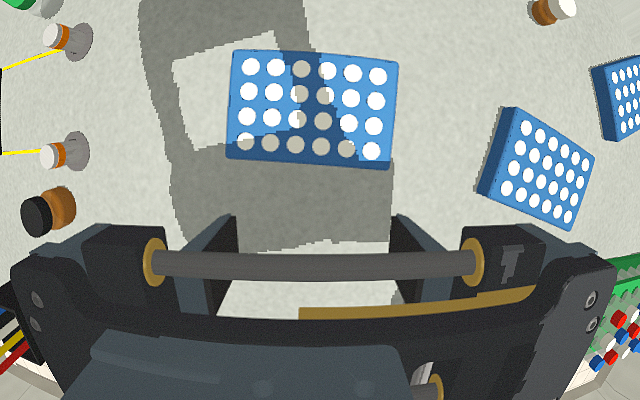

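View pics/s1.png

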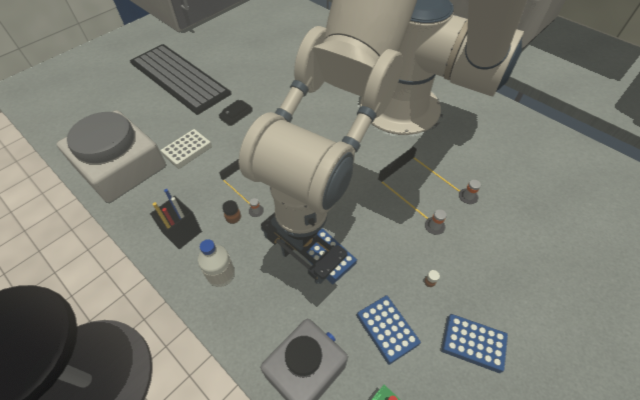

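View pics/t1.png

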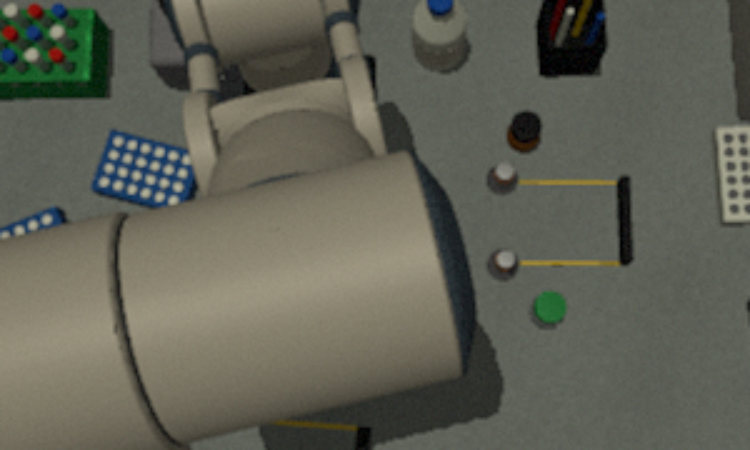

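The wrist view shows the plate at (310,110), with the posts and lines at left, (60,38) and (60,155). I'll use it to get poses in the robot's own frame.

```bash
cat >> h.py <<'E'
def wpix(X,s):
    P=camera_params("wrist");H=P["hand_eye"];T=np.eye(4);T[:3,:3]=Rt(s).as_matrix();T[:3,3]=s["tcp_pos"]
    C=np.linalg.inv(T@H);X=np.array(X,float).reshape(-1,3)@C[:3,:3].T+C[:3,3]
    rr=np.hypot(X[:,0],X[:,1]);th=np.arctan2(rr,X[:,2]);k=th/np.maximum(rr,1e-9);f=P["camera_matrix"]
    return np.stack([f[0,0]*k*X[:,0]+f[0,2],f[1,1]*k*X[:,1]+f[1,2]],1)
def wrect(img,s,z,x0,x1,y0,y1,step=.0005):
    xs=np.arange(x1,x0,-step);ys=np.arange(y1,y0,-step);g=np.stack(np.meshgrid(xs,ys,indexing='ij'),-1)
    p=wpix(np.concatenate([g,np.full(g.shape[:2]+(1,),z)],-1),s).reshape(g.shape).astype(np.float32)
    return cv2.remap(img,p[...,0],p[...,1],cv2.INTER_CUBIC)
def wlook(name,x0=.45,x1=.72,y0=-.25,y1=.3,img=None,s=None):
    if s is None: s=observe();img,_=camera("wrist")
    cv2.imwrite(f"pics/{name}.png",img[:,:,::-1])
    a=wrect(img,s,.025,x0,x1,y0,y1);R=a.astype(int)
    m=((R[...,2]-R[...,0]>35)).astype(np.uint8);m=cv2.morphologyEx(m,cv2.MORPH_CLOSE,np.ones((35,35)));m=cv2.morphologyEx(m,cv2.MORPH_OPEN,np.ones((15,15)))
    for c in cv2.findContours(m,0,1)[0]:
        if cv2.contourArea(c)<12000: continue
        (u,v),(w,h),_=cv2.minAreaRect(c);b=cv2.boxPoints(cv2.minAreaRect(c))
        e=max([b[1]-b[0],b[2]-b[1]],key=np.linalg.norm)
        print("plate xy %.4f %.4f ang %.2f size %.1f %.1f"%(x1-(v+.5)*.0005,y1-(u+.5)*.0005,np.degrees(np.arctan2(e[0],e[1]))%180,max(w,h)/2,min(w,h)/2))
    r=wrect(img,s,0,x0,x1,y0,y1);R=r.astype(int)
    m=((R[...,0]-R[...,2]>50)&(R[...,1]-R[...,2]>45)&(abs(R[...,0]-R[...,1])<60)).astype(np.uint8)
    n,l,st,_=cv2.connectedComponentsWithStats(m)
    for i in range(1,n):
        if st[i,4]<250: continue
        v,u=np.where(l==i);x=x1-(v+.5)*.0005;y=y1-(u+.5)*.0005
        k=(y<y.max()-.008)&(y>y.min()+.008)
        if k.sum()<100: continue
        p=np.polyfit(y[k],x[k],1);print("line x=%.4f*y+%.4f"%tuple(p),"y %.4f..%.4f n %d"%(y.min(),y.max(),st[i,4]))
    cv2.imwrite(f"pics/{name}_r.png",cv2.resize(r[:,:,::-1],None,fx=.7,fy=.7,interpolation=cv2.INTER_AREA))
E
python3 -c "
from h import *
s=observe()
wlook('w1b',.45,.72,-.2,.32)
print(s['time_s'])"
```

```text
plate xy 0.5979 0.2088 ang 86.63 size 125.5 84.4
line x=0.1094*y+0.6972 y -0.1053..-0.0518 n 4903
line x=0.0246*y+0.6246 y -0.1858..-0.0932 n 1720
line x=0.0241*y+0.5160 y -0.1828..-0.0538 n 2336
3.65
```

View pics/w1b_r.png

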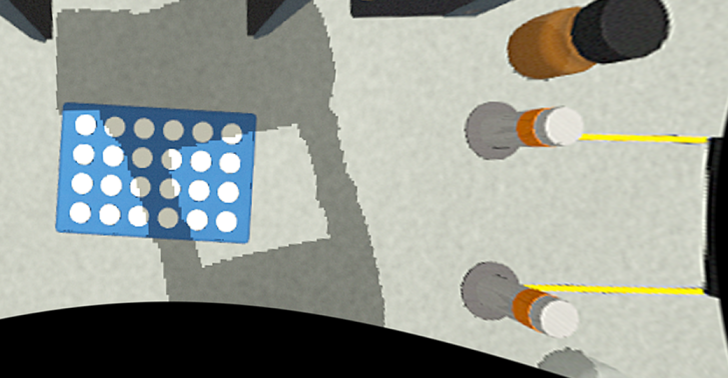

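The plate sits 22.5 mm to the dock's +y side of the axis and is 2° off it. First I'll push it sideways, square, onto the axis with both fingers against its long side.

```bash
python3 -m jog '{"xyz":[[0,0.0,0],[0,0.15,0],[0,0.14,0],[0,0.1,0],[0,0,0],[0,0,0]],"rot":[[0,0.45,0],[0,0,0],[0,0,0],[0,0,0],[0,0,0],[0,0,0]]}'
python3 -c "
from h import *
plan(.6344,.209,.021,88.6)
wlook('w2',.45,.72,-.2,.32)"
```

```text
time_s: 4.3
tcp_pos: [0.6805, 0.2133, 0.0255]
orientation: [0.707, -0.707, 0.009, -0.01]
ft_force: [0.2, 1.1, 0.7]
width: 0.0911
t 4.3 tcp [0.6805 0.2133 0.0255] zyaw 88.51 tool y [ 0.002  0.    -1.   ] F [0.2 1.1 0.7] w 0.0911 q6 -1.32
shift units [-0.2298  0.0221 -0.0274] mm [-46.    4.4  -5.5] turn tool y units (x0.1rad) -0.016 tilt fix rotvec units [-0.004  0.     0.017]
tool x [ 1.    -0.026  0.002] tool z [0.026 1.    0.   ]
plate xy 0.5979 0.2089 ang 86.53 size 124.6 83.7
line x=-0.9054*y+0.7896 y 0.0867..0.1103 n 1511
line x=-0.4906*y+0.6512 y -0.1183..-0.0618 n 5498
```

View pics/w2.png

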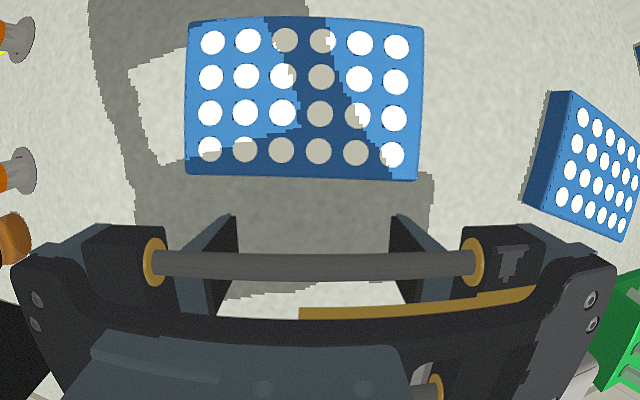

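```bash
python3 -m jog '{"xyz":[[-0.05,0.02,-0.025],[-0.03,0,0],[-0.02,0,0],[-0.02,0,0],[-0.02,0,0],[-0.02,0,0],[-0.02,0,0],[-0.02,0,0],[0,0,0]],"rot":[[0,0,0],[0,0,0],[0,0,0],[0,0,0],[0,0,0],[0,0,0],[0,0,0],[0,0,0],[0,0,0]]}'
python3 -c "
from h import *
plan(.6344,.209,.021,88.6)
wlook('w3',.45,.72,-.2,.32)"
```

```text
time_s: 5.25
tcp_pos: [0.6387, 0.2091, 0.0198]
orientation: [-0.707, 0.707, -0.009, 0.009]
ft_force: [-0.3, 0.5, 0.7]
width: 0.0909
t 5.25 tcp [0.6387 0.2091 0.0198] zyaw 88.53 tool y [-0.001 -0.    -1.   ] F [-0.3  0.5  0.7] w 0.0909 q6 -1.32
shift units [-0.0215 -0.006  -0.0011] mm [-4.3 -1.2 -0.2] turn tool y units (x0.1rad) -0.012 tilt fix rotvec units [ 0.002  0.    -0.01 ]
tool x [ 1.    -0.026 -0.001] tool z [ 0.026  1.    -0.   ]
plate xy 0.5785 0.2081 ang 88.60 size 124.4 83.5
line x=-0.3131*y+0.6586 y -0.1287..-0.0932 n 2042
line x=0.0242*y+0.6892 y 0.1968..0.3198 n 4837
line x=-0.8503*y+0.7393 y 0.0867..0.1093 n 1453
```

```bash
python3 -m jog '{"xyz":[[-0.01,0,0],[-0.007,0,0],[0,0,0],[0.05,0,0],[0.1,0,0],[0,-0.2,0],[0,-0.2,0],[0,-0.2,0],[0,0,0],[0,0,0]],"rot":[[0,0,0],[0,0,0],[0,0,0],[0,0,0],[0,0,0],[0,0,0],[0,0,0],[0,0,0],[0,0,0],[0,0,0]]}'
python3 -c "
from h import *
plan(.575,.35,.14,178.6)
wlook('w4',.45,.72,-.2,.32)"
```

```text
time_s: 6.3
tcp_pos: [0.6671, 0.2084, 0.141]
orientation: [0.707, -0.707, 0.008, -0.01]
ft_force: [0.1, -0.4, -0.8]
width: 0.091
t 6.3 tcp [0.6671 0.2084 0.141 ] zyaw 88.52 tool y [ 0.002  0.    -1.   ] F [ 0.1 -0.4 -0.8] w 0.091 q6 -1.33
shift units [-0.4786  0.0042  0.6957] mm [-95.7   0.8 139.1] turn tool y units (x0.1rad) 15.693 tilt fix rotvec units [-0.005  0.     0.021]
tool x [ 1.    -0.026  0.002] tool z [0.026 1.    0.   ]
plate xy 0.5764 0.2081 ang 88.62 size 125.9 84.3
line x=0.3935*y+0.7126 y -0.1003..-0.0493 n 2960
line x=0.0232*y+0.6244 y -0.1858..-0.0837 n 1882
line x=0.0251*y+0.5160 y -0.1832..-0.0578 n 2292
```

View pics/w4_r.png

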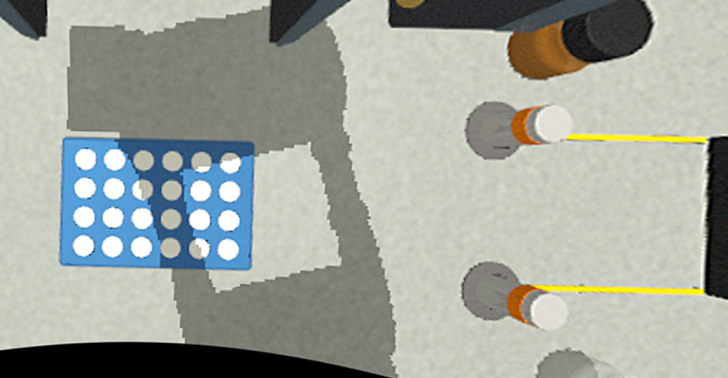

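```bash
python3 -m jog '{"xyz":[[-0.153,0,0.174],[-0.153,0,0.174],[-0.153,0,0.174],[0,0,0],[0,0,0],[0,0,0],[0,0,0],[0,0,0],[0,0,0],[0,0,0]],"rot":[[0,0,0],[0,0,0],[0,0,0],[0,1,0],[0,1,0],[0,1,0],[0,1,0],[0,1,0],[0,1,0],[0,1,0]]}' 0
python3 -m jog '{"xyz":[[0,0,0],[0,0,0],[0,0,0],[0,0,0],[0,0,0],[0,0,0],[0,0,0],[0,0,0],[0,0,0],[0,0,0]],"rot":[[0,1,0],[0,1,0],[0,1,0],[0,1,0],[0,1,0],[0,1,0],[0,1,0],[0,1,0],[0,0.7,0],[0,0,0]]}'
python3 -c "
from h import *
plan(.578,.315,.021,178.6)"
```

```text
time_s: 7.35
tcp_pos: [0.5765, 0.3148, 0.1382]
orientation: [-0.66, 0.661, -0.253, 0.252]
ft_force: [-0.5, 0.2, -0.4]
width: 0.0459
time_s: 8.35
tcp_pos: [0.5765, 0.3148, 0.1384]
orientation: [0.493, -0.494, 0.507, -0.506]
ft_force: [-1.2, -0.2, -0.4]
width: 0.0455
t 8.35 tcp [0.5765 0.3148 0.1384] zyaw -1.51 tool y [-0.002 -0.001 -1.   ] F [-1.2 -0.2 -0.4] w 0.0455 q6 0.44
shift units [-0.0016  0.587   0.0086] mm [ -0.3 117.4   1.7] turn tool y units (x0.1rad) -0.02 tilt fix rotvec units [0.022 0.    0.01 ]
tool x [-0.026 -1.     0.001] tool z [ 1.    -0.026 -0.002]
```

```bash
python3 -m jog '{"xyz":[[0,0.2,0.007],[0,0.2,0],[0,0.18,0],[0,0,0],[0.07,0,0],[0.04,0,0],[0.03,0,0],[0.03,0,0],[0.03,0,0],[0,0,0]],"rot":[[0,0,0],[0,0,0],[0,0,0],[0,0,0],[0,0,0],[0,0,0],[0,0,0],[0,0,0],[0,0,0],[0,0,0]]}'
python3 -m jog '{"xyz":[[0.05,0,0],[0.06,0,0],[0.06,0,0],[0.06,0,0],[0.06,0,0],[0.06,0,0],[0.06,0,0],[0.06,0,0],[0.03,0,0],[0,0,0]],"rot":[[0,0,0],[0,0,0],[0,0,0],[0,0,0],[0,0,0],[0,0,0],[0,0,0],[0,0,0],[0,0,0],[0,0,0]]}'
python3 -c "
from h import *
plan(.578,.168,.021,178.6)
for c in ['scene','top']:
    p,d=camera(c);cv2.imwrite(f'pics/{c}5.png',p[:,:,::-1])
    print(c,blue_plates(c,p))
"
```

```text
time_s: 9.35
tcp_pos: [0.5776, 0.2743, 0.0244]
orientation: [-0.494, 0.493, -0.506, 0.506]
ft_force: [-1.0, 0.3, 0.2]
width: 0.0457
time_s: 10.35
tcp_pos: [0.5748, 0.1741, 0.0238]
orientation: [0.493, -0.494, 0.506, -0.506]
ft_force: [0.2, -0.5, 0.0]
width: 0.0456
t 10.35 tcp [0.5748 0.1741 0.0238] zyaw -1.48 tool y [-0. -0. -1.] F [ 0.2 -0.5  0. ] w 0.0456 q6 0.22
shift units [0.0302 0.0142 0.0166] mm [6.  2.8 3.3] turn tool y units (x0.1rad) -0.014 tilt fix rotvec units [0.004 0.    0.003]
tool x [-0.026 -1.     0.   ] tool z [ 1.    -0.026 -0.   ]
scene [(0.5353, 0.594, np.float32(112.4), 128, 87), (0.6423, 0.4361, np.float32(73.9), 128, 87)]
top [(0.638, 0.4341, np.float32(73.7), 127, 86)]
```

View pics/scene5.png

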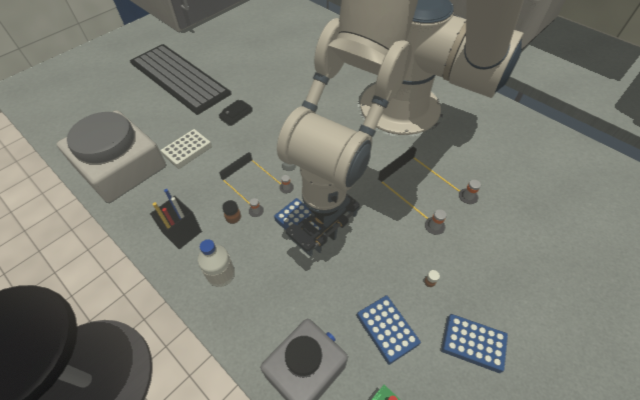

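View pics/top5.png

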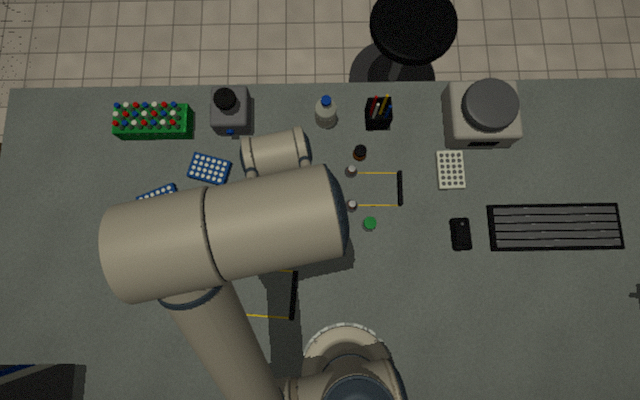

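Both fixed cameras are blocked by the arm: the scene view shows only the plate's front at (292,212). I'll lift and look with the wrist camera before entering the gap.

```bash
python3 -m jog '{"xyz":[[-0.05,0,0],[0,-0.2,0],[0,-0.22,0],[0,-0.22,0],[0.22,0,0],[0.22,0,0],[0.22,0,0],[0.22,0,0],[0,0,0],[0,0,0]],"rot":[[0,0,0],[0,0,0],[0,0,0],[0,0,0],[0,0,0],[0,0,0],[0,0,0],[0,0,0],[0,0,0],[0,0,0]]}'
python3 -c "
from h import *
wlook('w6',.45,.72,-.2,.32)
plan(.578,.168,.021,178.6)"
```

```text
time_s: 11.45
tcp_pos: [0.571, 0.0092, 0.152]
orientation: [0.493, -0.493, 0.507, -0.506]
ft_force: [-0.1, 0.9, -0.5]
width: 0.0455
plate xy 0.5723 0.0908 ang 88.57 size 125.6 84.5
line x=-0.9258*y+0.4549 y -0.1517..-0.1143 n 19239
line x=-0.0882*y+0.6677 y -0.1153..-0.0498 n 2581
line x=0.1441*y+0.4754 y -0.1098..-0.0443 n 2575
t 11.5 tcp [0.5709 0.01   0.1519] zyaw -1.43 tool y [-0.  0. -1.] F [ 0.9 -0.2 -0.8] w 0.0459 q6 -0.06
shift units [-0.7903  0.6548  0.0156] mm [-158.1  131.     3.1] turn tool y units (x0.1rad) -0.006 tilt fix rotvec units [ 0.     0.    -0.003]
tool x [-0.025 -1.    -0.   ] tool z [ 1.    -0.025 -0.   ]
```

View pics/w6_r.png

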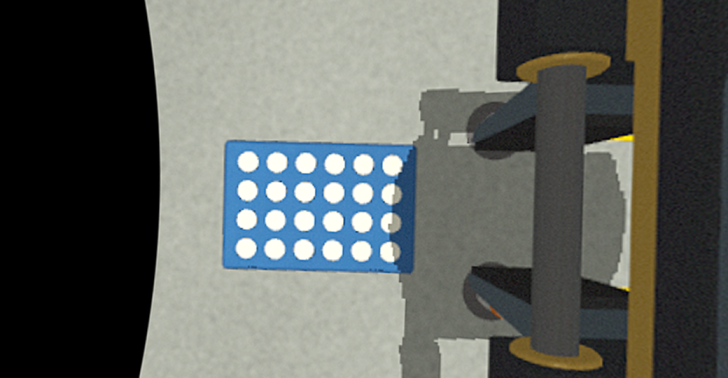

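The plate is on the axis within about 1 mm, at 88.57° against 88.6°. I'll go back behind it and push into the gap.

```bash
python3 -m jog '{"xyz":[[-0.22,0,0],[-0.22,0,0],[-0.22,0,0],[-0.215,0,0],[0,0.22,0],[0,0.22,0],[0,0.21,0],[0,0,0]],"rot":[[0,0,0],[0,0,0],[0,0,0],[0,0,0],[0,0,0],[0,0,0],[0,0,0],[0,0,0]]}'
python3 -m jog '{"xyz":[[0.05,0,0],[0.03,0,0],[0.04,0,0],[0.04,0,0],[0.04,0,0],[0.04,0,0],[0.04,0,0],[0.04,0,0],[0.04,0,0],[0.03,0,0]],"rot":[[0,0,0],[0,0,0],[0,0,0],[0,0,0],[0,0,0],[0,0,0],[0,0,0],[0,0,0],[0,0,0],[0,0,0]]}'
python3 -c "
from h import *
plan(.5693,-.039,.021,178.6)
p,d=camera('scene');cv2.imwrite('pics/s7.png',cv2.resize(p[120:300,150:400,::-1],None,fx=3,fy=3))"
```

```text
time_s: 12.3
tcp_pos: [0.5723, 0.1855, 0.0177]
orientation: [0.492, -0.496, 0.507, -0.504]
ft_force: [0.8, 1.1, 0.4]
width: 0.0455
time_s: 13.3
tcp_pos: [0.5731, 0.1054, 0.0219]
orientation: [0.494, -0.494, 0.506, -0.506]
ft_force: [0.6, 1.4, 1.4]
width: 0.0453
t 13.3 tcp [0.5731 0.1054 0.0219] zyaw -1.44 tool y [-0. -0. -1.] F [0.6 1.4 1.4] w 0.0453 q6 0.10
shift units [ 0.7223  0.0043 -0.001 ] mm [144.5   0.9  -0.2] turn tool y units (x0.1rad) -0.008 tilt fix rotvec units [0.002 0.    0.   ]
tool x [-0.025 -1.     0.   ] tool z [ 1.    -0.025 -0.   ]
```

View pics/s7.png

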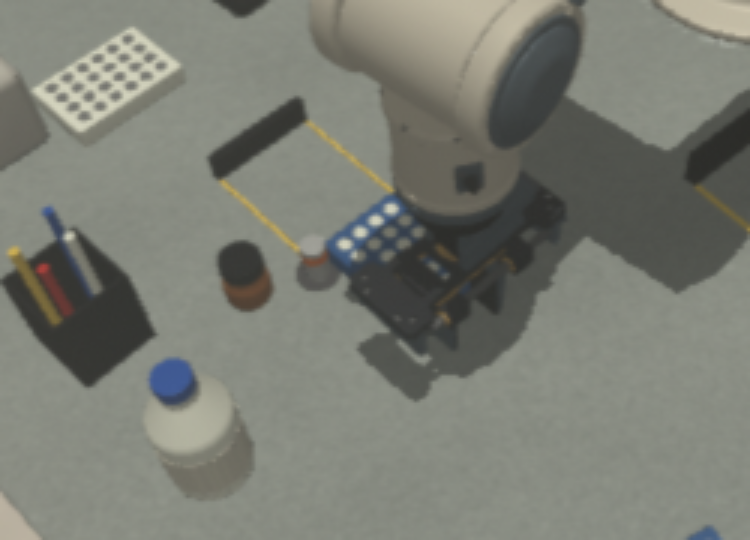

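The scene crop shows the plate's front corner at (330,245) passing the far post, and the contact force is low. Continuing.

```bash
python3 -m jog '{"xyz":[[0.04,0,0],[0.05,0,0],[0.05,0,0],[0.05,0,0],[0.05,0,0],[0.05,0,0],[0.05,0,0],[0.05,0,0],[0.05,0,0],[0,0,0]],"rot":[[0,0,0],[0,0,0],[0,0,0],[0,0,0],[0,0,0],[0,0,0],[0,0,0],[0,0,0],[0,0,0],[0,0,0]]}'
python3 -c "
from h import *
plan(.5693,-.039,.021,178.6)
p,d=camera('scene');cv2.imwrite('pics/s8.png',cv2.resize(p[120:300,150:400,::-1],None,fx=3,fy=3))"
```

```text
time_s: 14.35
tcp_pos: [0.5711, 0.0169, 0.022]
orientation: [-0.493, 0.493, -0.506, 0.507]
ft_force: [0.2, 1.0, -0.4]
width: 0.0456
t 14.35 tcp [0.5711 0.0169 0.022 ] zyaw -1.49 tool y [ 0. -0. -1.] F [ 0.2  1.  -0.4] w 0.0456 q6 -0.05
shift units [ 0.2794  0.0049 -0.0017] mm [55.9  1.  -0.3] turn tool y units (x0.1rad) -0.016 tilt fix rotvec units [-0.001  0.     0.002]
tool x [-0.026 -1.     0.   ] tool z [ 1.    -0.026  0.   ]
```

View pics/s8.png

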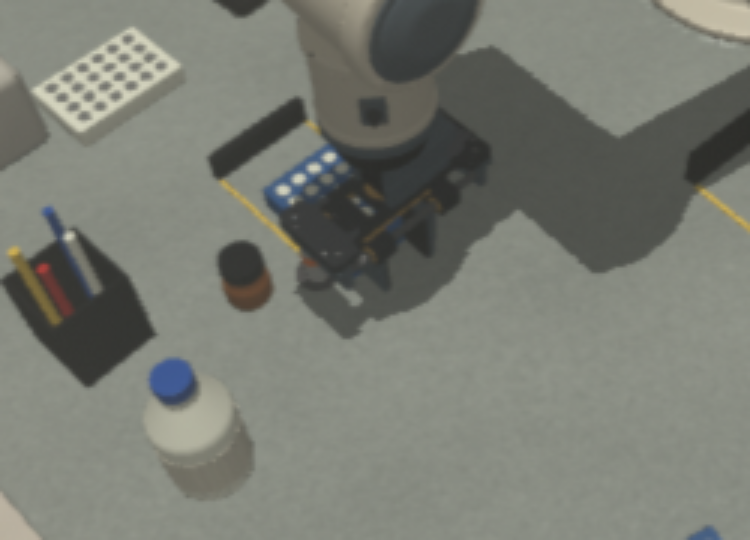

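```bash
python3 -m jog '{"xyz":[[0.04,0,0],[0.04,0,0],[0.04,0,0],[0.04,0,0],[0.03,0,0],[0.03,0,0],[0.02,0,0],[0.01,0,0],[0,0,0]],"rot":[[0,0,0],[0,0,0],[0,0,0],[0,0,0],[0,0,0],[0,0,0],[0,0,0],[0,0,0],[0,0,0]]}'
python3 -m jog '{"xyz":[[0.01,0,0],[0.01,0,0]],"rot":[[0,0,0],[0,0,0]]}'
python3 -c "
from h import *
plan(.5693,-.039,.021,178.6)"
```

```text
time_s: 15.3
tcp_pos: [0.5698, -0.0321, 0.0219]
orientation: [-0.494, 0.494, -0.506, 0.506]
ft_force: [0.3, 0.8, -0.2]
width: 0.0454
time_s: 15.5
tcp_pos: [0.5696, -0.0357, 0.0219]
orientation: [0.494, -0.494, 0.506, -0.506]
ft_force: [-0.2, 1.2, 0.4]
width: 0.0457
t 15.5 tcp [ 0.5696 -0.0357  0.0219] zyaw -1.41 tool y [-0.  0. -1.] F [-0.2  1.2  0.4] w 0.0457 q6 -0.14
shift units [ 0.0167  0.0044 -0.0011] mm [ 3.3  0.9 -0.2] turn tool y units (x0.1rad) -0.003 tilt fix rotvec units [ 0.002  0.    -0.001]
tool x [-0.025 -1.    -0.   ] tool z [ 1.    -0.025 -0.   ]
```

```bash
for i in 1; do python3 -m jog '{"xyz":[[0.005,0,0],[0.005,0,0],[0,0,0]],"rot":[[0,0,0],[0,0,0],[0,0,0]]}'; python3 -m jog '{"xyz":[[0.005,0,0],[0,0,0]],"rot":[[0,0,0],[0,0,0]]}';  python3 -m jog '{"xyz":[[0.005,0,0],[0,0,0]],"rot":[[0,0,0],[0,0,0]]}'; done
```

```text
time_s: 15.8
tcp_pos: [0.5696, -0.0379, 0.0219]
orientation: [-0.494, 0.494, -0.506, 0.506]
ft_force: [1.3, 0.2, -0.2]
width: 0.0453
time_s: 16.0
tcp_pos: [0.5695, -0.0387, 0.0219]
orientation: [0.494, -0.494, 0.506, -0.506]
ft_force: [-0.0, 3.6, -0.0]
width: 0.0456
time_s: 16.2
tcp_pos: [0.5694, -0.0388, 0.0219]
orientation: [0.494, -0.493, 0.507, -0.506]
ft_force: [0.8, 13.3, 1.7]
width: 0.0456
```

The plate met the stop at TCP y ≈ -0.0388, with 13 N. Now I'll retract and check.

```bash
python3 -m jog '{"xyz":[[-0.02,0,0],[-0.1,0,0],[-0.2,0,0],[-0.2,0,0],[0,-0.22,0],[0,-0.22,0],[0,-0.22,0],[-0.22,0,0],[-0.22,0,0],[-0.22,0,0]],"rot":[[0,0,0],[0,0,0],[0,0,0],[0,0,0],[0,0,0],[0,0,0],[0,0,0],[0,0,0],[0,0,0],[0,0,0]]}'
python3 -m jog '{"xyz":[[-0.22,0,0],[-0.22,0,0],[0,0,0],[0,0,0]],"rot":[[0,0,0],[0,0,0],[0,0,0],[0,0,0]]}'
python3 -c "
from h import *
plan(.5693,-.039,.021,178.6)
for c in ['scene','top']:
    p,d=camera(c);cv2.imwrite(f'pics/{c}9.png',p[:,:,::-1]);print(c,blue_plates(c,p))
    r=rect(c,0,.0005,.44,.72,-.24,.06,p);cv2.imwrite(f'pics/{c}9r.png',r[:,:,::-1])
"
```

```text
time_s: 17.2
tcp_pos: [0.5756, 0.1974, 0.1545]
orientation: [-0.494, 0.493, -0.506, 0.507]
ft_force: [0.6, -0.4, -0.3]
width: 0.0457
time_s: 17.6
tcp_pos: [0.5774, 0.2848, 0.1536]
orientation: [-0.494, 0.494, -0.506, 0.506]
ft_force: [-0.8, -0.6, 0.5]
width: 0.0459
t 17.6 tcp [0.5774 0.2848 0.1536] zyaw -1.32 tool y [-0.    -0.001 -1.   ] F [-0.8 -0.6  0.5] w 0.0459 q6 0.39
shift units [ 1.6193  0.6641 -0.0029] mm [323.9 132.8  -0.6] turn tool y units (x0.1rad) 0.013 tilt fix rotvec units [0.001 0.    0.005]
tool x [-0.023 -1.     0.001] tool z [ 1.    -0.023 -0.   ]
scene [(0.5355, 0.5941, np.float32(112.4), 128, 87), (0.5709, -0.1161, np.float32(88.0), 131, 86), (0.6425, 0.4361, np.float32(73.9), 128, 87)]
top [(0.5307, 0.5925, np.float32(112.5), 127, 86), (0.5652, -0.1198, np.float32(88.8), 129, 88)]
```

View pics/top9r.png

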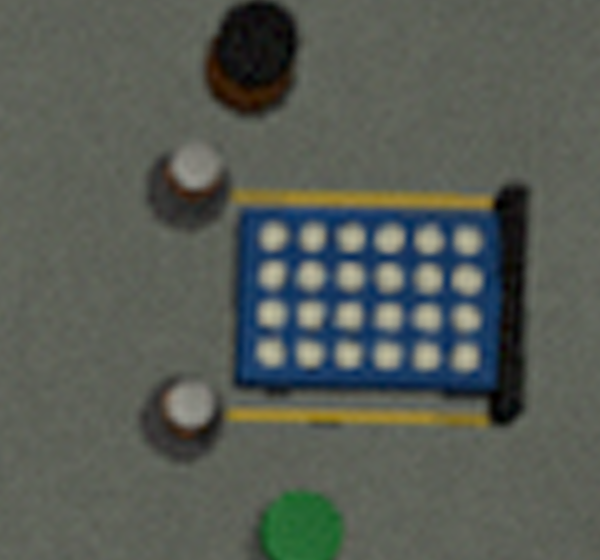

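View pics/scene9.png

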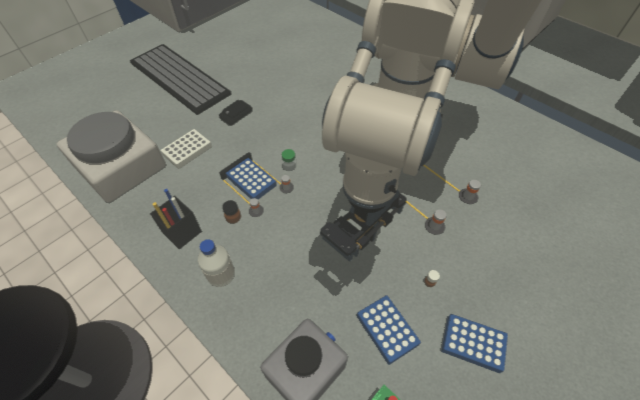

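The top view shows the plate against the stop, between both lines and square: 88.8° against 89.0°, about 1 mm off the axis. A last bystander check, then hand in.

```bash
python3 -c "
from h import *
a=cv2.imread('pics/scene0.png');b=cv2.imread('pics/scene9.png')
for n,(u,v) in dict(amber=(231,212),clear=(288,158),reagent=(214,258),penpot=(176,220),spare=(186,148),mouse=(235,111),vial=(432,279),posta=(285,182),postb=(255,206)).items():
    s=np.s_[v-14:v+14,u-14:u+14];sh=cv2.phaseCorrelate(a[s].mean(2),b[s].mean(2),cv2.createHanningWindow((28,28),cv2.CV_64F))
    print(n,np.round(sh[0],2),np.round(sh[1],2))
print(observe()['time_s']);print(hand_in())"
```

```text
amber [-0.08 -0.02] 1.0
clear [0.08 0.06] 0.99
reagent [ 0.09 -0.08] 0.99
penpot [ 0.1  -0.04] 0.97
spare [ 0.01 -0.05] 0.99
mouse [ 0.03 -0.06] 0.99
vial [0.01 0.01] 0.99
posta [-0.11 -0.09] 0.87
postb [-0.11  0.41] 0.83
17.7
the job is handed in; nothing more can be done
None
```

The blue plate nearest the base is now home: flat against the end stop of the smaller dock, between the yellow lines. I handed the job in at 17.7 s.

I first pushed the plate sideways onto the dock axis with both fingers, then pushed it end-on through the gap. At the stop the force rose to about 13 N, the highest reading I saw. I then withdrew the gripper before the final checks.

- **Plate position:** the top camera puts it about 1 mm off the dock axis and within 0.2° of square. The scene camera agrees within its larger error: its position differs by 4–6 mm, in line with the offset between the two cameras all along, and the angle is within about 1°.
- **Bystanders:** all seven listed things shifted 0.1 pixel or less between the first and last scene pictures. One dock post read 0.4 pixel with a weaker match, which I put down to the plate now beside it.

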